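# Unclamp the contactor and hold it up to the inspection camera

## Robot

A 6-joint arm with a two-finger parallel gripper is mounted at the origin on a cart in front of the work surface, level with it; the furniture and walls round the work are solid. World frame = base frame: x ahead of the robot, y to its left, z up, the work surface at z = 0. Lengths are in m, angles in rad, forces in N, time in s.
With the tool pointing down it reaches from about 0.225 to 0.725 m from the base axis. Payload 3.1 kg.
Tool frame: the origin (TCP) lies at the very end of the fingers, on their centre line; the grasp point (between the pads) lies 19 mm behind it; z points along the fingers, y is the line along which they close (so a half turn about z gives the same grasp; the last joint's range is limited). The gripper opens to 85 mm and grips with 20 to 120 N. Pads are 22 mm wide; open, the fingers measure 114 mm over their backs; the gripper's body (76 mm by 85 mm) begins 54 mm behind the grasp point. The pads swing forward as they close: fully open they stand 13 mm farther back than shut.
Start: joints at [-0.128, 0.048, 0.099, 1.622, 0, 1.443], TCP at [0.525, -0, 0.231] pointing down, gripper open.
Joint ranges: [-2.91, 2.91], [-0.99, 1.94], [-1.21, 1.42], [-2.12, 2.29], [-1.49, 1.47], [-3.14, 3.14]. Speed limits (rad/s): [2.79, 2.79, 3.14, 3.14, 3.14, 3.14].

## Interface

Orientations are given as a unit quaternion [w, x, y, z].
In Python, from station import observe, read_camera, hand_in, recognise, outline_of, landmark_of gives the robot as it stands.
- The arm moves only by the tool arm_command, never from a script. Its argument "rows" is a list that holds one entry, the list of rows, each a list of 7 numbers: the shift along the tool's x, y, z in m, then the turn, a rotation vector about the tool's x, y, z in rad, then the gripper command: -1 is shut, 1 is fully open, values between are in proportion. A call has 1 to 12 rows; each row is the pose to reach, as a shift and turn from the pose commanded when the call began, along the tool's axes at that moment; what a row does not reach only later rows make up. A row lasts 1/12 s, in which the tool goes at most 41.7 mm and 7.16 degrees, less where a joint would pass 70% of its speed; a pose out of reach is approached as far as the arm can. A call with a gripper value outside its range is refused whole. The fingers move at their own pace and stop on an object; "grip_force" is the grip in N (left out, the last holds). Time passes only in rows, so rows that repeat a pose let the fingers close. It gives the time, the measured TCP pose, the force, the opening and the grip force at its end, in the units of the state.
- observe(): the state, without advancing time (a new reading comes with each control period).
- read_camera(name): name is "scene" or "side" or "wrist"; returns a dict with "color" (420x560x3 uint8, red, green, blue), "K" (3x3 intrinsics, pixels), "origin" and "orientation" of the camera in the world; the wrist camera has in their place "mount" (4x4, takes a point from camera to tool coordinates, whose origin is the TCP and whose axes are the flange's). Camera axes: x right, y down, z forward; pixel columns grow to the right and rows downward; lengths in m; the calibration is good to about 2 mm. A picture is of the moment at which its call begins: read the wrist's pose just before it. There is no depth.
- hand_in(): hands the job in; it is judged then, once.
Trained networks look in the newest picture that a camera, given by its name, has taken for a name from the list of things; names that differ only in an ending like _2 or _b are one class to them, and where a whole thing is asked for, a point or a joint stands for the part that bears it (a point fixed in the world has none). Each returns a list of dicts, best first, with "score" (0 to 1); they miss things now and then, are a little off and sometimes report something else, mostly with a low value. They report only what shows in the picture. A call takes as long as a camera call. They do not tell look-alikes from the thing itself.
- recognise(target, camera): "xyz" ([x, y, z] in m, in world coordinates, good to about 4 mm: the middle of the surface that is visible of it).
- outline_of(target, camera): "region" (420x560 bool, what is visible of it).
- landmark_of(target, camera): "xyz" ([x, y, z] in m, in world coordinates, good to about 4 mm: a listed point, or the origin of a listed thing).
The state is a dict: "time_s": time; "joint_positions": joint angles; "qd": joint speeds; "joint_torque": joint torques, N m; "eef_pos": TCP position; "tcp_rot": TCP orientation; "contact_force": force on the tool from outside, world axes, zero at the start; "ft_torque": the same for the moment, N m; "width": opening from 0.0 (shut) to 1.0 (fully open); "grasp_force": force on a finger pad.
Only numpy, scipy, OpenCV 4.12 (cv2) and the standard library are available. Lean on these libraries where they do the work, as an engineer would, in place of code of your own. Each camera call takes 0.05 s, during which the arm holds its last target. There are 200 camera calls.

## Task

Swing open the toggle clamp of the nest that holds the contactor, lift the contactor out and hold it up to the inspection camera: the end with the three wire openings (the end the clamp pressed on) squarely facing the lens, upright in the picture, the middle of the row of openings on the lens axis and 120 mm in front of the lens. Finish while holding it still in the air there; do not put it down or let go. Leave the breaker clamped in the other nest, do not bump the camera, and leave the other things on the bench where they are.

Things in the scene. Friction and masses are not known exactly. Their poses are not given: they have to be found in the camera images.
- nest_1_grip (a point): middle of the black grip on the toggle clamp of the contactor's nest: 14 mm wide (along this point's y), 13 mm deep, 56 mm long, at the end of a handle that turns about a level pivot 74 mm from this point. Axes: z along the handle from the pivot to its free end (25 mm beyond this point), y along the pivot, x (clamp shut) level and away from the robot. Clamp shut: 114 mm above the bench.
- nest_1_handle (a joint): turn of that handle, rad: 0 shut (upright), 1.5 at its stop (nearly level, pointing away from the robot, grip 45 mm above the bench). To open, its free end swings away from the robot and down; a linkage swings the clamp arm up and back, clear of the contactor from 1.0 on. It takes 2 to 6 N at the grip and stays where it is left. Shut, it locks and holds the contactor down.
- nest_1: the contactor's nest, fixed to the bench: an 8 mm plate (190 x 104 mm) with plastic rails (tops 18 mm above the bench; near end stop 42 mm) that hold the contactor with 1.5 mm play; origin on the bench under the contactor. Its x axis points away from the robot to the clamp, whose handle pivot is at x = 113 mm, 40 mm up. It and the breaker's nest stand left and right of the vice, either way round.
- contactor_centre (a point): middle of the contactor, half-way up its 78 mm: a grey and white block, 73 mm long (x) and 45 mm wide (y: flat sides, grasp these). Full length up to 46 mm above its underside, then 50 mm long up to 68 mm, then a 30 x 30 mm cap. About 0.34 kg, underside 8 mm above the bench. Axes: z up; -x to the end with three wire openings, which lies under the clamp, away from the robot.
- wire_end (a point): middle of the row of three square wire openings in that end of the contactor: on its end face, 36.5 mm from its middle along its -x axis and 33 mm above its underside (6 mm below half height). Same axes as contactor_centre.
- lens (a point): centre of the front of the inspection camera's lens, inside the bright ring light (75 mm across). The camera hangs on the boom of a column stand that stands between the green case and the blue drawer cabinet, about 0.3 m above the bench, and looks towards the robot and 25 degrees down. Axes: -x is the direction in which it looks, y is level, z is up in its picture.
- focus (a point): the point in the air on the lens axis, 120 mm in front of the lens, where the middle of the wire openings must be held. Axes as lens. Held right, the contactor's -x axis points straight at the lens (along this point's +x) and its z axis lies along this point's z: the contactor leans 25 degrees back towards the robot, its wire end raised.
- camera_head: the camera itself with lens, ring light, boom and the clamp that holds the boom on the column (tightened); origin and axes as lens. The 25 mm column stands 122 mm behind and 100 mm to the right of the lens, seen from the robot, on a 130 x 120 mm base. Do not bump the camera.
- nest_2_handle (a joint): handle of the second, equal clamp, on the nest that holds the narrow breaker: 0 shut (upright). It stays shut.
- contactor: the contactor as a body; its origin lies under its middle, axes as contactor_centre.
- breaker: narrow white breaker, 90 x 18 x 73 mm, one black lever on top, clamped in the second nest; origin under its middle. Leave it there.
- two_pole_switch: white two-pole switch with two small levers on top, 90 x 36 x 73 mm high, standing free on the bench behind the vice; origin under its middle. Leave it alone.
- tape_measure: tape measure, 73 x 90 x 36 mm, lying behind the vice; origin under its middle. Leave it alone.
- terminal_a: flat terminal block, 52 x 36 x 9 mm, lying between the vice and the robot; origin under its middle. Leave it alone.
- terminal_b: a second flat terminal block of the same size, also between the vice and the robot. Leave it alone.
- hex_keys: hex key set in its holder, 125 x 28 x 30 mm, near the left edge of the bench; origin under its middle. Leave it alone.
Not all that is in view belongs to the job. Leave any red look-alike of the contactor alone.

How it is judged:
On the way, in this order (a step that is already met when the one before it is completed fails the run):
1. the contactor's clamp is swung open (value of joint nest_1_handle above 1 rad), for 0.2 s.
2. the contactor is lifted out of its nest in the gripper (height (world z) of contactor_centre above 0.1 m and contact force between contactor and the fingers above 1 N), for 0.2 s.
At the end, for the whole second after the job is handed in: Held by the fingers alone and still: middle of the wire openings within 15 mm of the point 120 mm out on the lens axis, wire end square to the lens and contactor upright in the picture within 0.2 rad; its clamp open, the other shut with its breaker in place (8 mm) (distance between wire_end and focus below 0.015 m and x of contactor_centre in the frame of lens below -0.13 m and angle between the x axis of wire_end and the x axis of focus, either way round below 0.2 rad and angle between the z axis of wire_end and the z axis of focus, either way round below 0.2 rad and angle between wire_end's own z axis and vertical below 1 rad and height (world z) of contactor_centre above 0.15 m and linear speed of contactor below 0.02 m/s and angular speed of contactor below 0.15 rad/s and contact force between contactor and the fingers above 1 N and value of joint nest_1_handle above 0.95 rad and value of joint nest_2_handle below 0.15 rad and distance of breaker from where it was at the start of the episode below 0.008 m and contact force between contactor and camera_head below 0.2 N); the arm keeps its last pose, push and grip.
It fails at once if the camera is bumped (over 2 N) (contact force between camera_head and the arm above 2 N or contact force between camera_head and the fingers above 2 N or contact force between camera_head and contactor above 2 N).
It fails at once if the other clamp is opened (value of joint nest_2_handle above 0.4 rad).
It fails at once if another thing on the bench is moved by over 30 mm (distance of any of two_pole_switch, tape_measure, terminal_a, terminal_b, hex_keys from where it was at the start of the episode above 0.03 m).
It also fails if it takes over 51 s, if anything falls off the work surface, if the arm or the gripper's body presses on something with over 40 N, if the wrist force passes 120 N, or if a joint passes its speed limit or range.

## Working session

There is one attempt and no reset: what is moved stays moved. The work goes in short steps, Python scripts to look and compute and a tool call to move; the robot and the scene stay as the last step left them, time stands still between calls to the robot, and variables do not carry over. Pictures are saved under pics/ and viewed, at most 10 in all, crops included, and the job is handed in when it is done.

Besides the shell and the picture viewer there is one more tool, called after "Call:" by a JSON object that holds its "name" and its "arguments". arm_command: Moves the arm, as the interface text tells. Its arguments: {"type":"object","properties":{"rows":{"type":"array","items":{"type":"array","items":{"type":"array","items":{"type":"number"}}}},"grip_force":{"type":"number"}},"required":["rows"]}

```bash
mkdir -p pics
cat > h.py <<'E'
import numpy as np,cv2
from station import *
from scipy.spatial.transform import Rotation as R
def rot(q): return R.from_quat([q[1],q[2],q[3],q[0]])
def save(cam,n):
    c=read_camera(cam); cv2.imwrite(f'pics/{n}.png',c['color'][:,:,::-1]); return c
E
python3 - <<'E'
from h import *
s=observe(); print(s['time_s'],s['eef_pos'],s['tcp_rot'],s['width'])
for cam in ['scene','side']:
    c=save(cam,cam+'1'); print(cam,c['origin'],c['orientation'])
    for t in ['nest_1_grip','contactor_centre','wire_end','lens','nest_1','breaker','focus','two_pole_switch','nest_2_handle']:
        try: print(t,[(np.round(d['xyz'],3).tolist(),round(d['score'],2)) for d in landmark_of(t,cam)[:3]])
        except Exception as e: print(t,e)
print(observe()['time_s'])
a=cv2.imread('pics/scene1.png');b=cv2.imread('pics/side1.png')
E
```

```text
0.0 [5.24379357e-01 7.10239260e-05 2.30093560e-01] [-0.00096222  0.70709671  0.70711582 -0.00073752] 0.9975695648084956
scene [-0.42895924  0.51278371  1.07517349] [ 0.22875771 -0.46399015  0.76952044 -0.3744614 ]
nest_1_grip [([0.522, 0.202, 0.113], 0.4)]
contactor_centre [([0.409, 0.216, 0.048], 0.75), ([0.418, 0.077, 0.04], 0.59), ([0.524, 0.208, 0.113], 0.16)]
wire_end [([0.461, 0.077, 0.034], 0.71), ([0.449, 0.21, 0.04], 0.61), ([0.627, -0.024, -0.003], 0.39)]
lens [([0.666, -0.12, 0.353], 0.45)]
nest_1 [([0.41, 0.212, 0.001], 0.94)]
breaker [([0.419, -0.292, 0.006], 0.52)]
focus []
two_pole_switch [([0.634, -0.154, -0.001], 0.56)]
nest_2_handle it knows: breaker, camera_head, contactor, contactor_centre, focus, hex_keys, lens, nest, nest_1_grip, tape_measure, terminal, two_pole_switch, wire_end
side [ 0.12968233 -0.72193054  0.71647983] [-0.46155523  0.84837786 -0.22989877  0.11986799]
nest_1_grip [([0.521, 0.207, 0.112], 0.6), ([0.408, 0.216, 0.01], 0.33)]
contactor_centre [([0.408, 0.219, 0.049], 0.66), ([0.417, 0.076, 0.036], 0.64)]
wire_end [([0.446, 0.209, 0.044], 0.71), ([0.46, 0.075, 0.028], 0.65)]
lens [([0.664, -0.125, 0.344], 0.67)]
nest_1 [([0.405, 0.213, -0.001], 0.59)]
breaker [([0.421, -0.292, 0.007], 0.8)]
focus []
two_pole_switch [([0.632, -0.158, 0.0], 0.69)]
nest_2_handle it knows: breaker, camera_head, contactor, contactor_centre, focus, hex_keys, lens, nest, nest_1_grip, tape_measure, terminal, two_pole_switch, wire_end
0.9
```

View pics/scene1.png

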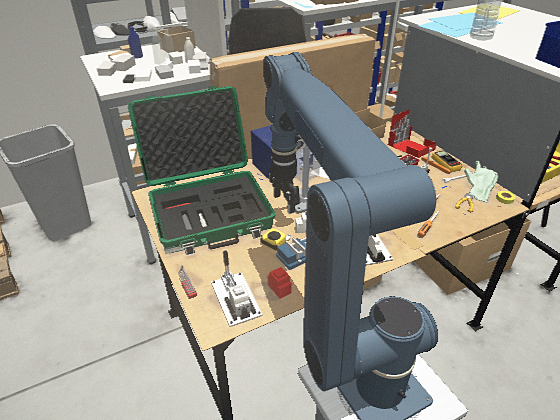

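View pics/side1.png

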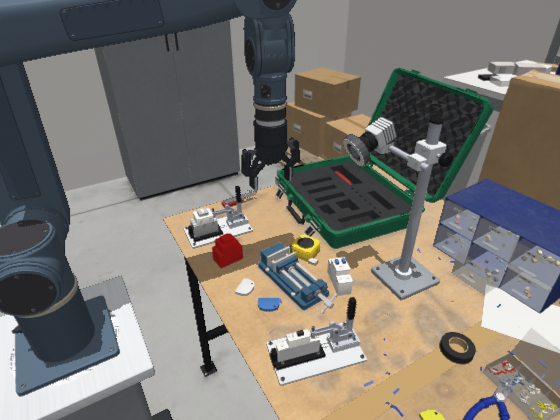

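The contactor sits in the left nest at about (0.41, 0.21), in the scene view near px (240,300). The red look-alike is at (280,280), the breaker is on the right, and the camera column foot is near side px (404,273). I'm moving over the nest for a close look.

Call:
{"name": "arm_command", "arguments": {"rows": [[[0.03,-0.01,-0.01,0,0,-0.12,1],[0.06,-0.02,-0.02,0,0,-0.24,1],[0.09,-0.03,-0.03,0,0,-0.36,1],[0.12,-0.04,-0.04,0,0,-0.48,1],[0.15,-0.05,-0.05,0,0,-0.6,1],[0.17,-0.05,-0.06,0,0,-0.72,1],[0.19,-0.05,-0.07,0,0,-0.84,1],[0.2,-0.05,-0.07,0,0,-0.96,0.5],[0.2,-0.05,-0.07,0,0,-1.08,0],[0.2,-0.05,-0.07,0,0,-1.2,0],[0.2,-0.05,-0.07,0,0,-1.32,0],[0.2,-0.05,-0.07,0,0,-1.48,0]]]}}

```text
time_s: 1.9
eef_pos: [0.475, 0.2002, 0.3014]
tcp_rot: [0.0, 0.06, 0.998, -0.0]
contact_force: [0.1, 0.4, -0.3]
width: 0.498
grasp_force: 0.0
```

Run:
```python
from h import *
s=observe(); print(s['time_s'],s['joint_positions'],s['eef_pos'],rot(s['tcp_rot']).as_matrix().round(3))
c=save('wrist','w1'); print(c['mount'].round(3).tolist() if hasattr(c['mount'],'round') else c['mount'])
for t in ['nest_1_grip','contactor_centre','wire_end','nest_1']:
    print(t,[(np.round(d['xyz'],3).tolist(),round(d['score'],2)) for d in landmark_of(t,'wrist')[:3]])
c=save('scene','scene2')
print('lens',[(np.round(d['xyz'],3).tolist(),round(d['score'],2)) for d in landmark_of('lens','scene')[:3]])
c=read_camera('side');K=np.array(c['K']);
def ray(u,v,z):
    d=rot(c['orientation']).apply(np.linalg.inv(K)@[u,v,1]);o=np.array(c['origin']);return (o+d*(z-o[2])/d[2]).round(3)
print('colbase',ray(404,272,.012), 'base corners',[ray(u,v,.01) for u,v in [(371,273),(409,297),(439,278),(400,258)]])
```

```text
1.9 [ 2.68830000e-01  5.35202068e-02  2.45863000e-01  1.76308638e+00
 -4.15920553e-05  3.88132082e-01] [0.47495978 0.20022972 0.30135227] [[-0.993  0.119  0.   ]
 [ 0.119  0.993 -0.   ]
 [-0.    -0.    -1.   ]]
[[0.0, -0.947, -0.321, 0.083], [1.0, 0.0, -0.0, 0.001], [0.0, -0.321, 0.947, -0.14], [0.0, 0.0, 0.0, 1.0]]
nest_1_grip [([0.523, 0.207, 0.114], 0.64)]
contactor_centre [([0.408, 0.211, 0.046], 0.89), ([0.423, 0.075, 0.035], 0.68)]
wire_end [([0.46, 0.072, 0.03], 0.96), ([0.444, 0.21, 0.044], 0.61)]
nest_1 []
lens []
colbase [ 0.793 -0.224  0.012] base corners [array([ 0.718, -0.182,  0.01 ]), array([ 0.74 , -0.294,  0.01 ]), array([ 0.856, -0.285,  0.01 ]), array([ 0.827, -0.177,  0.01 ])]
```

View pics/w1.png

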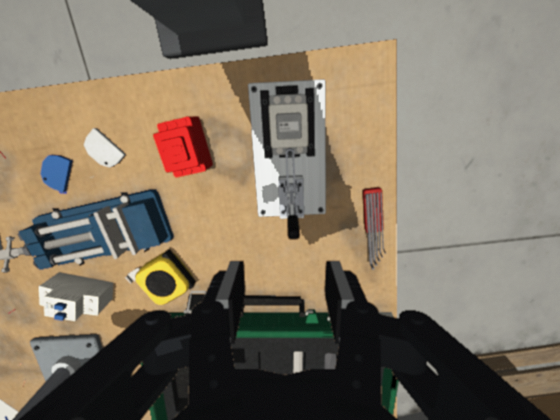

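Run:
```python
from h import *
s=observe(); c=read_camera('wrist'); M=np.array(c['mount']);K=np.array(c['K'])
Rw=rot(s['tcp_rot']).as_matrix(); p=np.array(s['eef_pos'])
o=p+Rw@M[:3,3]
def ray(u,v,z):
    d=Rw@M[:3,:3]@np.linalg.inv(K)@[u,v,1]; return o+d*(z-o[2])/d[2]
P=[ray(*q,.008) for q in [(249,84),(325,80),(325,215),(256,217)]]
print(np.round(P,3).tolist(), 'c',np.mean(P,0))
for a,b in [(0,3),(1,2)]: d=P[b]-P[a]; print('len',np.linalg.norm(d),'yaw',np.arctan2(d[1],d[0]))
print('grip top',ray(293,217,.139),'low',ray(293,234,.10),'cap',ray(289,125,.086))
for cam in ['scene','wrist','side']:
    for t in ['nest_1_grip','camera_head']:
        r=outline_of(t,cam)
        print(cam,t,[(round(d['score'],2),np.argwhere(d['region']).mean(0).round(0),int(d['region'].sum())) for d in r[:2]])
c=save('side','side2')
im=cv2.imread('pics/side2.png')[100:200,320:460]; cv2.imwrite('pics/side2c.png',cv2.resize(im,(784,560),interpolation=cv2.INTER_CUBIC))
```

```text
[[0.352, 0.169, 0.008], [0.36, 0.27, 0.008], [0.549, 0.254, 0.008], [0.539, 0.149, 0.008]] c [0.44994288 0.21019738 0.008     ]
len 0.18774412477021532 yaw -0.10783440916583892
len 0.18952579020731472 yaw -0.0836795927355116
grip top [0.49962895 0.20679028 0.139     ] low [0.53543744 0.20360395 0.1       ] cap [0.40758714 0.2145429  0.086     ]
scene nest_1_grip [(0.55, array([261., 226.]), 61)]
scene camera_head [(0.26, array([299., 239.]), 471)]
wrist nest_1_grip [(0.66, array([221., 293.]), 361), (0.22, array([279., 164.]), 2190)]
wrist camera_head []
side nest_1_grip [(0.5, array([201., 237.]), 164)]
side camera_head [(0.72, array([147., 393.]), 2610)]
```

View pics/side2c.png

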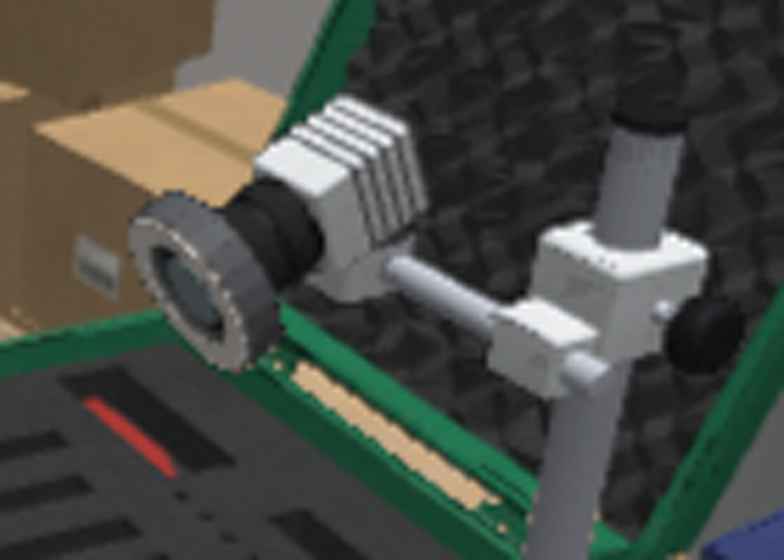

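Call:
{"name": "arm_command", "arguments": {"rows": [[[-0.02,0.004,0.03,0,0,-0.025,0],[-0.04,0.009,0.06,0,0,-0.025,0],[-0.045,0.0095,0.1,0,0,-0.025,0],[-0.045,0.0095,0.14,0,0,-0.025,0],[-0.045,0.0095,0.17,0,0,-0.025,0],[-0.045,0.0095,0.2,0,0,-0.025,0],[-0.045,0.0095,0.2,0,0,-0.025,0]]]}}

```text
time_s: 3.28
eef_pos: [0.5151, 0.2022, 0.0929]
tcp_rot: [-0.007, 0.05, 0.999, -0.002]
contact_force: [-1.9, 0.2, -1.3]
width: 0.502
grasp_force: 0.0
```

Run:
```python
from h import *
from scipy.optimize import least_squares
s=observe();print(s['time_s'],s['joint_positions'].round(3) if hasattr(s['joint_positions'],'round') else s['joint_positions'])
c=read_camera('side');K=np.array(c['K']);Rc=rot(c['orientation']).as_matrix();o=np.array(c['origin'])
e=np.array([(132,240),(138,270),(158,308),(185,340),(215,362),(243,369),(145,220),(165,222),(195,238),(222,268),(245,310),(256,345)])/5.6+[320,100]
t=np.linspace(0,2*np.pi,361)
def ring(p):
    y,pi=p[3],np.radians(25)
    A=R.from_euler('z',y).as_matrix()@R.from_euler('y',-pi).as_matrix()  # x axis back & up
    P=p[:3]+.0375*(np.outer(np.cos(t),A[:,1])+np.outer(np.sin(t),A[:,2]))
    q=(P-o)@Rc@K.T; return q[:,:2]/q[:,2:]
def f(p): 
    q=ring(p); return [np.min(np.hypot(*(q-x).T)) for x in e]
for y0 in (-.2,0,.2):
    r=least_squares(f,[.665,-.122,.348,y0],x_scale=[.01,.01,.01,.1]);print(r.x.round(3),np.round(r.cost,2))
r=least_squares(lambda p:np.r_[f(p),(p[:3]-[.665,-.122,.348])/.004],[.665,-.122,.348,0],x_scale=[.01,.01,.01,.1]);print(r.x.round(3),np.round(r.cost,2))
save('wrist','w2')
```

```text
3.2833 [ 0.253  0.152 -0.064  1.37   0.     0.354]
[ 0.684 -0.106  0.333  0.008] 0.62
[ 0.686 -0.104  0.332  0.011] 0.63
[ 0.685 -0.105  0.333  0.01 ] 0.62
[ 0.667 -0.125  0.345 -0.01 ] 1.63
```

View pics/w2.png

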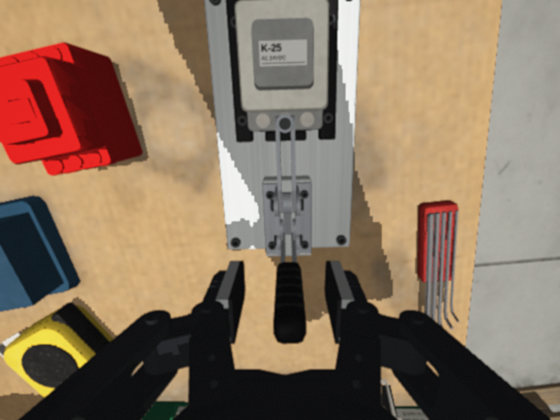

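Call:
{"name": "arm_command", "arguments": {"rows": [[[0,0,0,0,0,0,-1],[0,0,0,0,0,0,-1],[0,0,0,0,0,0,-1],[0,0,0,0,0,0,-1],[0,0,0,0,0,0,-1],[0,0,0,0,0,0,-1]]], "grip_force": 20}}

```text
time_s: 3.88
eef_pos: [0.5232, 0.2044, 0.1049]
tcp_rot: [0.003, 0.05, 0.999, 0.001]
contact_force: [0.3, 0.1, 7.1]
width: 0.163
grasp_force: 23.3
```

Call:
{"name": "arm_command", "arguments": {"rows": [[[-0.011,0,0.001,0,0,0,-1],[-0.022,0,0.003,0,0,0,-1],[-0.033,0,0.008,0,0,0,-1],[-0.042,0,0.013,0,0,0,-1],[-0.05,0,0.02,0,0,0,-1],[-0.057,0,0.027,0,0,0,-1],[-0.063,0,0.035,0,0,0,-1],[-0.067,0,0.042,0,0,0,-1],[-0.07,0,0.05,0,0,0,-1],[-0.072,0,0.057,0,0,0,-1],[-0.073,0,0.06,0,0,0,-1],[-0.073,0,0.06,0,0,0,-1]]]}}

```text
time_s: 4.88
eef_pos: [0.6009, 0.1987, 0.0464]
tcp_rot: [0.008, 0.05, 0.999, 0.003]
contact_force: [8.8, 3.9, 4.4]
width: 0.161
grasp_force: 29.4
```

Run:
```python
from h import *
save('wrist','w3')
for t in ['nest_1_grip']: print(t,[(np.round(d['xyz'],3).tolist(),round(d['score'],2)) for d in landmark_of(t,'wrist')[:2]])
```

```text
nest_1_grip [([0.59, 0.203, 0.07], 0.65)]
```

View pics/w3.png

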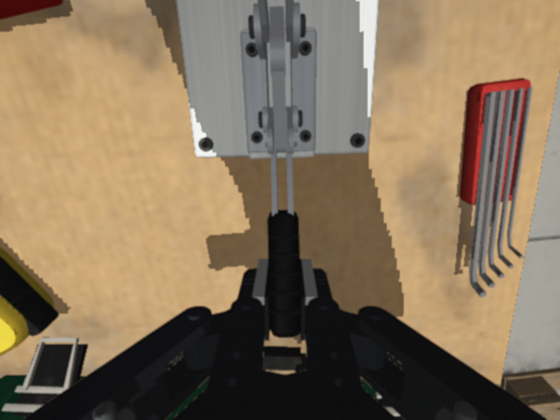

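Call:
{"name": "arm_command", "arguments": {"rows": [[[-0.001,0,0.005,0,0,0,-1],[-0.002,0,0.01,0,0,0,-1],[-0.002,0,0.012,0,0,0,-1],[-0.002,0,0.012,0,0,0,0.2],[-0.002,0,0.012,0,0,0,0.5],[-0.002,0,0.012,0,0,0,0.8],[-0.002,0,-0.02,0,0,0,1],[0,0,-0.06,0,0,0,1],[0,0,-0.1,0,0,0,1],[0.04,0,-0.14,0,0,0,1],[0.08,0,-0.16,0,0,0,1],[0.12,0,-0.16,0,0,0,1]]]}}

```text
time_s: 5.98
eef_pos: [0.4892, 0.2072, 0.2033]
tcp_rot: [0.003, 0.051, 0.999, 0.001]
contact_force: [-0.4, 0.5, 1.3]
width: 0.999
grasp_force: 0.0
```

Run:
```python
from h import *
s=observe();print(s['eef_pos'],s['tcp_rot'])
save('wrist','w4')
for t in ['nest_1_grip','contactor_centre','wire_end']: print(t,[(np.round(d['xyz'],3).tolist(),round(d['score'],2)) for d in landmark_of(t,'wrist')[:2]])
```

```text
[0.48923869 0.2072269  0.20329795] [0.00320869 0.05123466 0.99868096 0.00102539]
nest_1_grip [([0.592, 0.202, 0.062], 0.72)]
contactor_centre [([0.422, 0.074, 0.039], 0.67)]
wire_end [([0.458, 0.074, 0.03], 0.72), ([0.443, 0.209, 0.04], 0.59)]
```

View pics/w4.png

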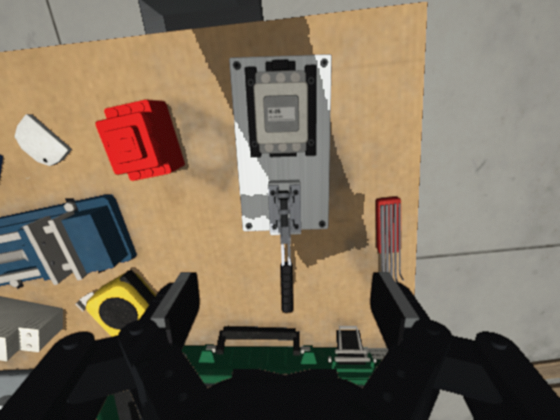

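Call:
{"name": "arm_command", "arguments": {"rows": [[[0.033,0,0,0,0,0,1],[0.066,0,0.01,0,0,0,1],[0.066,0,0.04,0,0,0,1],[0.066,0,0.07,0,0,0,1],[0.066,0,0.09,0,0,0,1],[0.066,0,0.09,0,0,0,1]]]}}

```text
time_s: 6.68
eef_pos: [0.4188, 0.2122, 0.1029]
tcp_rot: [-0.005, 0.051, 0.999, -0.002]
contact_force: [-1.3, -0.1, -0.5]
width: 1.006
grasp_force: 0.0
```

Run:
```python
from h import *
read_camera('scene');s=observe();print(s['eef_pos'],s['tcp_rot'],s['joint_positions'])
read_camera('wrist')
for t in ['contactor_centre','wire_end']: print(t,[(np.round(d['xyz'],3).tolist(),round(d['score'],2)) for d in landmark_of(t,'wrist')[:2]])
```

```text
[0.42025497 0.21265651 0.1055542 ] [-0.00346369  0.05073902  0.99870481 -0.00150183] [ 3.26093537e-01 -7.49010885e-02 -2.72512357e-01  1.38073169e+00
 -2.43621209e-04  4.27616819e-01]
contactor_centre [([0.421, 0.074, 0.037], 0.69)]
wire_end [([0.456, 0.074, 0.029], 0.64)]
```

Call:
{"name": "arm_command", "arguments": {"rows": [[[0.012,0,0.01,0,0,0,1],[0.012,0,0.03,0,0,0,1],[0.012,0,0.05,0,0,0,1],[0.012,0,0.07,0,0,0,1],[0.012,0,0.08,0,0,0,1],[0.012,0,0.08,0,0,0,1],[0.012,0,0.08,0,0,0,1]]]}}

```text
time_s: 7.47
eef_pos: [0.4109, 0.2151, 0.03]
tcp_rot: [0.0, 0.05, 0.999, 0.0]
contact_force: [1.0, -0.1, 0.4]
width: 1.004
grasp_force: 0.0
```

Run:
```python
from h import *
save('side','side3');s=observe();print(s['eef_pos'],s['contact_force'])
im=cv2.imread('pics/side3.png')[120:270,140:350]; cv2.imwrite('pics/side3c.png',cv2.resize(im,(784,560),interpolation=cv2.INTER_CUBIC))
```

```text
[0.41153984 0.21537345 0.03070652] [ 0.65139634 -0.65427303  0.54075062]
```

View pics/side3c.png

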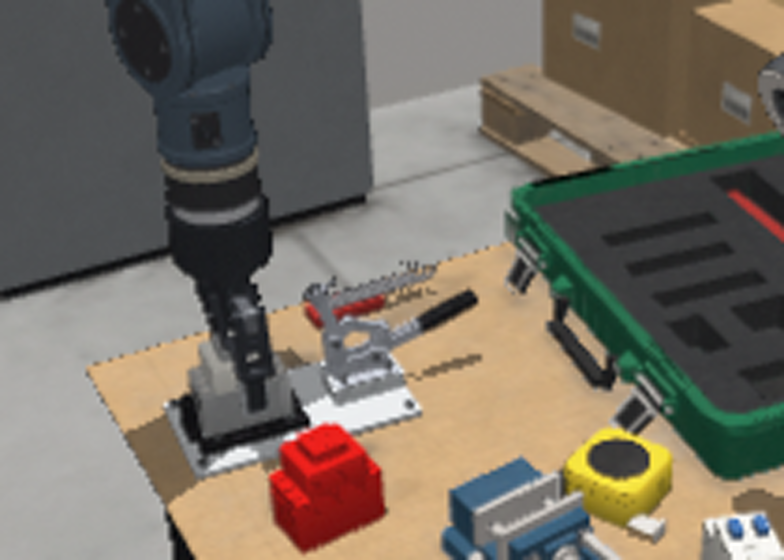

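The side view shows the clamp open, handle at crop (450,310), and the fingers straddling the contactor at crop (240,360). I'll close and lift.

Call:
{"name": "arm_command", "arguments": {"rows": [[[0,0,0,0,0,0,-1],[0,0,0,0,0,0,-1],[0,0,0,0,0,0,-1],[0,0,0,0,0,0,-1],[0,0,0,0,0,0,-1],[0,0,0,0,0,0,-1],[0,0,-0.01,0,0,0,-1],[0,0,-0.03,0,0,0,-1],[0,0,-0.06,0,0,0,-1],[0,0,-0.1,0,0,0,-1],[0,0,-0.14,0,0,0,-1],[0,0,-0.18,0,0,0,-1]]], "grip_force": 70}}

```text
time_s: 8.52
eef_pos: [0.409, 0.2151, 0.2101]
tcp_rot: [-0.001, 0.05, 0.999, 0.0]
contact_force: [1.4, 1.1, -2.8]
width: 0.516
grasp_force: 72.8
```

```bash
cat >> h.py <<'E'
a=np.radians(25)
L=np.array([.666,-.123,.347]); X=np.array([np.cos(a),0,np.sin(a)])
Rt=np.column_stack([-X,[0,1,0],[np.sin(a),0,-np.cos(a)]])
def go(dist,w=(-.0335,0,-.011),L=L):
    s=observe();Rc=rot(s['tcp_rot']).as_matrix()
    T=L-dist*X-Rt@np.array(w)
    print('T',T.round(4),'shift',(Rc.T@(T-s['eef_pos'])).round(4),'rv',R.from_matrix(Rc.T@Rt).as_rotvec().round(4))
E
python3 - <<'E'
from h import *
s=observe();print(s['time_s'],s['eef_pos'],s['joint_positions'])
go(.19);go(.12)
E
```

```text
8.5167 [0.40895662 0.21506935 0.21010637] [ 3.37991909e-01 -1.17600430e-01 -1.04126513e-01  1.58626347e+00
  1.24953981e-03  4.38718418e-01]
T [ 0.4681 -0.123   0.2426] shift [-0.0928 -0.3304 -0.0328] rv [-0.0216 -0.4383 -0.0992]
T [ 0.5315 -0.123   0.2722] shift [-0.1558 -0.324  -0.0625] rv [-0.0216 -0.4383 -0.0992]
```

Call:
{"name": "arm_command", "arguments": {"rows": [[[-0.005,-0.02,-0.02,0,-0.03,-0.01,-1],[-0.015,-0.05,-0.04,0,-0.07,-0.02,-1],[-0.025,-0.08,-0.04,0,-0.11,-0.03,-1],[-0.035,-0.11,-0.04,0,-0.15,-0.04,-1],[-0.045,-0.14,-0.04,0,-0.19,-0.05,-1],[-0.055,-0.17,-0.04,-0.01,-0.23,-0.06,-1],[-0.06,-0.2,-0.04,-0.01,-0.27,-0.07,-1],[-0.07,-0.23,-0.04,-0.015,-0.31,-0.08,-1],[-0.08,-0.26,-0.04,-0.02,-0.35,-0.09,-1],[-0.085,-0.29,-0.035,-0.02,-0.39,-0.095,-1],[-0.09,-0.315,-0.033,-0.022,-0.42,-0.099,-1],[-0.093,-0.33,-0.033,-0.022,-0.438,-0.099,-1]]]}}

```text
time_s: 9.52
eef_pos: [0.4678, -0.1245, 0.24]
tcp_rot: [0.216, 0.002, 0.976, 0.0]
contact_force: [0.8, 0.2, -3.1]
width: 0.518
grasp_force: 72.8
```

Call:
{"name": "arm_command", "arguments": {"rows": [[[0,0,0,0,0,0,-1],[0,0,0,0,0,0,-1],[0,0,0,0,0,0,-1],[0,0,0,0,0,0,-1]]]}}

```text
time_s: 9.85
eef_pos: [0.4695, -0.1215, 0.2421]
tcp_rot: [0.217, -0.001, 0.976, 0.001]
contact_force: [0.9, -1.3, -2.9]
width: 0.52
grasp_force: 72.8
```

Run:
```python
from h import *
s=observe();print(s['time_s'],s['eef_pos'],s['joint_positions'])
go(.12)
for cam in ['side','scene']:
    save(cam,cam+'4')
    for t in ['contactor_centre','wire_end','lens']: print(cam,t,[(np.round(d['xyz'],3).tolist(),round(d['score'],2)) for d in landmark_of(t,cam)[:4]])
T=np.array(s['eef_pos']);Rc=rot(s['tcp_rot']).as_matrix()
print('pred wire',T+Rc@[-.0335,0,-.011],'centre',T+Rc@[.003,0,-.017])
im=cv2.imread('pics/side4.png')[80:260,250:500]; cv2.imwrite('pics/side4c.png',cv2.resize(im,(780,562),interpolation=cv2.INTER_CUBIC))
```

```text
9.85 [ 0.46949009 -0.12150949  0.24208284] [-0.53673534 -0.51444474 -0.41812602  1.28522081  0.21978842 -0.49547282]
T [ 0.5315 -0.123   0.2722] shift [-0.0689 -0.0016 -0.0009] rv [0.0014 0.0016 0.0011]
side contactor_centre [([0.46, -0.119, 0.26], 0.67), ([0.423, 0.073, 0.039], 0.67)]
side wire_end [([0.499, -0.12, 0.271], 0.84), ([0.457, 0.072, 0.027], 0.66)]
side lens [([0.661, -0.124, 0.343], 0.61)]
scene contactor_centre [([0.419, 0.077, 0.037], 0.62), ([0.461, -0.121, 0.258], 0.6)]
scene wire_end [([0.464, 0.078, 0.036], 0.76), ([0.503, -0.12, 0.263], 0.51), ([0.592, 0.201, 0.058], 0.27)]
scene lens [([0.664, -0.121, 0.35], 0.56)]
pred wire [ 0.49516435 -0.12148857  0.26625063] centre [ 0.45956431 -0.1215363   0.25620651]
```

View pics/side4c.png

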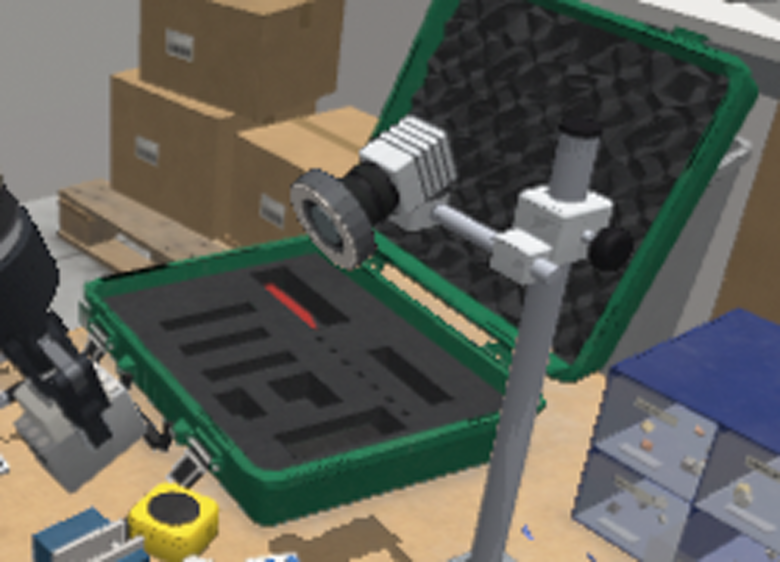

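Call:
{"name": "arm_command", "arguments": {"rows": [[[-0.008,0,0,0,0,0,-1],[-0.02,0,0,0,0,0,-1],[-0.034,-0.001,0,0,0,0,-1],[-0.046,-0.001,0,0,0,0,-1],[-0.055,-0.001,0,0,0,0,-1],[-0.061,-0.001,0,0,0,0,-1],[-0.066,-0.001,0,0,0,0,-1],[-0.066,-0.001,0,0,0,0,-1],[-0.066,-0.001,0,0,0,0,-1],[-0.066,-0.001,0,0,0,0,-1],[-0.066,-0.001,0,0,0,0,-1],[-0.066,-0.001,0,0,0,0,-1]]]}}

```text
time_s: 11.25
eef_pos: [0.5288, -0.1237, 0.2699]
tcp_rot: [0.217, 0.0, 0.976, -0.0]
contact_force: [-0.7, 0.3, -2.9]
width: 0.52
grasp_force: 72.8
```

Run:
```python
from h import *
s=observe();print(s['time_s'],s['eef_pos'],np.abs(s['qd']).max())
go(.12)
W=[];Ls=[]
for cam in ['side','scene']:
    save(cam,cam+'5')
    for t in ['contactor_centre','wire_end','lens','nest_1_grip','breaker']: print(cam,t,[(np.round(d['xyz'],3).tolist(),round(d['score'],2)) for d in landmark_of(t,cam)[:4]])
im=cv2.imread('pics/side5.png')[80:260,250:500]; cv2.imwrite('pics/side5c.png',cv2.resize(im,(780,562),interpolation=cv2.INTER_CUBIC))
```

```text
11.25 [ 0.52884726 -0.12372457  0.2698524 ] 0.0012301698349655896
T [ 0.5315 -0.123   0.2722] shift [-0.0034  0.0007 -0.001 ] rv [-0.0001  0.0017 -0.0005]
side contactor_centre [([0.518, -0.121, 0.284], 0.91), ([0.419, 0.076, 0.04], 0.82)]
side wire_end [([0.556, -0.123, 0.297], 0.9), ([0.457, 0.074, 0.032], 0.68)]
side lens [([0.667, -0.124, 0.346], 0.6), ([0.592, 0.199, 0.064], 0.32)]
side nest_1_grip [([0.591, 0.2, 0.064], 0.49)]
side breaker [([0.42, -0.295, 0.007], 0.94)]
scene contactor_centre [([0.42, 0.077, 0.036], 0.86), ([0.413, 0.212, 0.0], 0.75), ([0.521, -0.12, 0.284], 0.71)]
scene wire_end [([0.562, -0.123, 0.294], 0.84), ([0.46, 0.075, 0.035], 0.84)]
scene lens [([0.667, -0.12, 0.347], 0.56)]
scene nest_1_grip [([0.594, 0.201, 0.058], 0.44)]
scene breaker []
```

View pics/side5c.png

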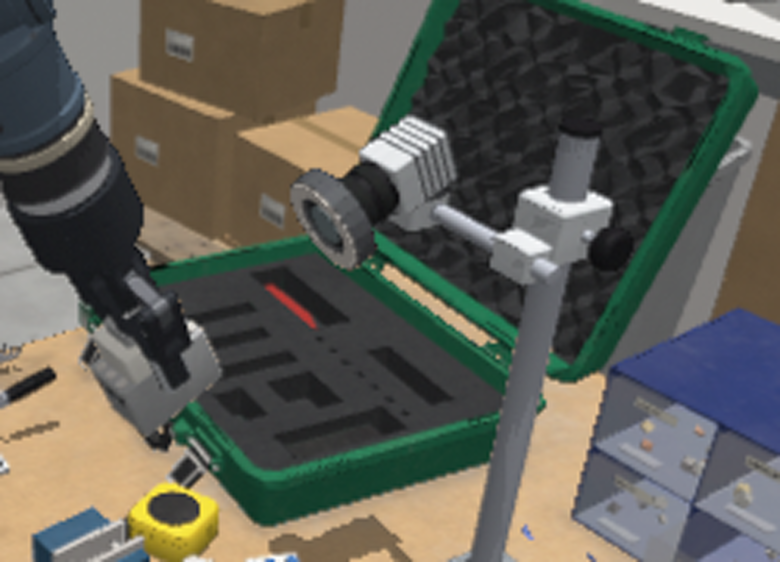

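The contactor is held at the focus, wire end near crop (205,365), facing the ring light at (330,220). The measured wire end matches the focus within about 2 mm, so I'm handing in.

```bash
python3 -c "
from station import *
print(hand_in())"
```

```text
the job is handed in; nothing more can be done
None
```

I opened the contactor's clamp, lifted the contactor out and handed the job in with it held still at the camera's focus; the measured wire end was about 2 mm from target, and the hand-in gave no verdict.

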